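# Lock the fixture plate into its bayonet holder

## Task

Take the fixture plate with the orange handle and two lugs, and hang it in the bayonet holder on the bench: lower its lugs through the two open gaps onto the ledges (marked with orange dots), then twist it clockwise, seen from above, until both lugs drop into the locking notches under the hooks (white dots), and let go. Leave the three-lug plate with the blue handle where it stands.

Things in the scene. Friction and masses are not known exactly. Their poses are not given: they have to be found in the camera images.
- plate_grip (a point): Centre of the orange bar handle of the loose two-lug plate, 0.25 kg. Bar 50 mm along x, 14 along y, 34 high; z up, on the plate's axis. Below: stem 16 mm thick, then a disc 56 mm across, 13 thick, its underside 54 mm below this point. Two lugs in line with the bar reach 48 mm from the axis along +x and -x, each 10 mm wide, 7 thick, underside 48 mm below this point. Half turns look the same.
- spare_grip (a point): Centre of the blue bar handle of the other, loose plate, to be left alone. Same sizes and axes, but three lugs, at 0, 120 and 240 degrees from its x.
- holder: Fixed dark steel bayonet ring, 72 mm inner, 120 mm outer diameter. Origin on its axis at bench height, z up; angles counter-clockwise from above from its x; every feature twice, half a turn apart. Notches at 0 degrees, from -16 (stop post) to 16, floor 8 mm above the bench. Hooks roof -30 to 30 degrees: underside 30 mm, top 37 mm, white dot. The plate's disc has 8 mm play all round in the ring.
- holder_entry (a point): Orange dot in one of the two entry gaps, at 50 degrees and 50 mm from the holder's axis, on the ledge, 16 mm above the bench. Gap open above from 30 to 70 degrees; shoulder 27 mm high beyond 70. Ledge is level from 70 to 16 degrees. Plate enters with its bar at 50 degrees (bar centre 64 mm up on the ledge), turns 50 clockwise, at 0 +-9 degrees falls 8 mm into the notches (bar centre 56 mm up).
Not all that is in view belongs to the job. Leave any yellow look-alike of the part that bears plate_grip alone.

How it is judged (in metres and radians):
At the end, for the whole second after the job is handed in: The orange-handled plate hangs level (11 degrees) in the holder, both lugs down in the notches under the hooks: handle centre under 60 mm above the bench, within 15 mm of the holder's axis, handle within 15 degrees of the holder's x axis, either way round; let go (z of plate_grip in the frame of holder below 0.06 m and horizontal distance between plate_grip and holder below 0.015 m and angle between the x axis of plate_grip and the x axis of holder, either way round below 0.26 rad and angle between plate_grip's own z axis and vertical below 0.2 rad); the robot touches nothing.
It fails at once if the three-lug plate with the blue handle is moved more than 30 mm or knocked over (distance of spare_grip from where it was at the start of the episode above 0.03 m).
It also fails if it takes over 42 s, if anything falls off the work surface, if the arm or the gripper's body presses on something with over 40 N, if the wrist force passes 120 N, or if a joint passes its speed limit or range.

## Robot

A 6-joint arm with a two-finger parallel gripper is mounted at the origin on a cart in front of the work surface, level with it; the furniture and walls round the work are solid. World frame = base frame: x ahead of the robot, y to its left, z up, the work surface at z = 0. Lengths are in m, angles in degrees, forces in N, time in s.
With the tool pointing down it reaches from about 0.25 to 0.725 m from the base axis. Payload 9.7 kg.
Tool frame: the origin (TCP) lies at the very end of the fingers, on their centre line; the grasp point (between the pads) lies 19 mm behind it (bot.hold_point_z is the distance from the TCP to the grasp point, in m); z points along the fingers, y is the line along which they close (so a half turn about z gives the same grasp; the last joint's range is limited). The gripper opens to 85 mm and grips with 20 to 120 N. Pads are 22 mm wide; open, the fingers measure 114 mm over their backs; the gripper's body (76 mm by 85 mm) begins 54 mm behind the grasp point. The pads swing forward as they close: fully open they stand 13 mm farther back than shut.
Start: joints at [-76.375, 4.979, 10.078, 95.1, 0, 90], TCP at [0.13, -0.535, 0.231] pointing down, gripper open.
Joint ranges: [-179.16, 179.16], [-48.56, 103.87], [-65.8, 70.77], [-126.05, 130.52], [-82.76, 87.17], [-180, 180]. Speed limits (degrees/s): [127.2, 127.2, 147.25, 180, 180, 180].

## Interface

Orientations are given as [roll, pitch, yaw] about the fixed x, y, z axes, in that order (R = Rz(yaw) Ry(pitch) Rx(roll)).
In Python, from workcell import bot gives the robot as it stands.
- The arm moves only by the tool play_rows, never from a script. Its argument "targets" is a list of rows, each an object with "grip": the closure in counts, from 0 (fully open) to 255 (shut); "linear": the shift along the world's x, y, z in cm, a list of three; "delta_rot": the turn, a rotation vector about the world's x, y, z in rad, a list of three. A call has 1 to 10 rows; each row is the pose to reach, as a shift and turn from the pose commanded when the call began; what a row does not reach only later rows make up. A row lasts 1/10 s, in which the tool goes at most 50 mm and 8.59 degrees, less where a joint would pass 70% of its speed; a pose out of reach is approached as far as the arm can. A call with a gripper value outside its range is refused whole. The fingers move at their own pace and stop on an object; "force" is the grip in N (left out, the last holds). Time passes only in rows, so rows that repeat a pose let the fingers close. It gives the time, the measured TCP pose, the force, the opening and the grip force at its end, in the units of the state.
- bot.get_obs(): the state, without advancing time (a new reading comes with each control period).
- bot.camera(name): name is "side" or "top"; returns a dict with "color" (400x640x3 uint8, red, green, blue), "range_z" (400x640 float32, m along the optical axis (not along the pixel's ray), 0 where there is no reading), "fov_y" (degrees; the focal length in pixels is half the picture's height over the tangent of half this angle, whatever the lens; pixels are square), "cx", "cy" (the principal point, pixels), "dist_coeffs" ([k1, k2, p1, p2, k3] as OpenCV has them; the pictures are not rectified), "world_to_cam" (4x4, takes a point from world to camera coordinates). Camera axes: x right, y up, looking along -z (the intrinsics and any distortion apply to the point x, -y, -z); pixel columns grow to the right and rows downward; lengths in m; the calibration is good to about 2 mm. A picture is of the moment at which its call begins.
- bot.job_done(): hands the job in; it is judged then, once.
Trained networks look in a picture, given as the dict that the camera call returned (one of the last four; its "shot" number tells which), for a name from the list of things; names that differ only in an ending like _2 or _b are one class to them, and where a whole thing is asked for, a point or a joint stands for the part that bears it (a point fixed in the world has none). Each returns a list of dicts, best first, with "conf" (0 to 1); they miss things now and then, are a little off and sometimes report something else, mostly with a low value. They report only what shows in the picture. A call takes as long as a camera call. They do not tell look-alikes from the thing itself.
- bot.search_frame(picture, target): "box" ([left, top, right, bottom] in pixels, round what is visible of it).
- bot.trace(picture, target): "pixels" (400x640 bool, what is visible of it) and "box" ([left, top, right, bottom] in pixels, round what is visible of it).
- bot.pinpoint(picture, target): "pixel" ([column, row] in pixels: a listed point, or the origin of a listed thing).
The state is a dict: "time": time; "q": joint angles; "qd": joint speeds; "joint_efforts": joint torques, N m; "ee_pos": TCP position; "tcp_rot": TCP orientation; "wrist_force": force on the tool from outside, world axes, zero at the start; "torque": the same for the moment, N m; "opening": finger opening in m; "grasp_force": force on a finger pad.
Only numpy, scipy, OpenCV 4.12 (cv2) and the standard library are available. Lean on these libraries where they do the work, as an engineer would, in place of code of your own. Each camera call takes 0.05 s, during which the arm holds its last target. There are 200 camera calls.

## Working session

There is one attempt and no reset: what is moved stays moved. The work goes in short steps, Python scripts to look and compute and a tool call to move; the robot and the scene stay as the last step left them, time stands still between calls to the robot, and variables do not carry over. Pictures are saved under pics/ and viewed, at most 10 in all, crops included, and the job is handed in when it is done.

Besides the shell and the picture viewer there is one more tool, called after "Call:" in YAML: its name, and indented under it one key for each argument. play_rows: Moves the arm, as the interface text tells. Its arguments: {"type":"object","properties":{"targets":{"type":"array","items":{"type":"object","properties":{"grip":{"type":"number"},"linear":{"type":"array","items":{"type":"number"}},"delta_rot":{"type":"array","items":{"type":"number"}}}}},"force":{"type":"number"}},"required":["targets"]}

```bash
mkdir -p pics; cat > h.py <<'E'
import numpy as np, cv2
from workcell import bot
def K(c):
    f=200/np.tan(np.radians(c["fov_y"])/2)
    return np.array([[f,0,c["cx"]],[0,f,c["cy"]],[0,0,1]])
def ray(c,px):
    p=cv2.undistortPoints(np.array(px,float).reshape(-1,1,2),K(c),np.array(c["dist_coeffs"],float)).reshape(-1,2)
    d=np.c_[p[:,0],-p[:,1],-np.ones(len(p))]
    M=np.linalg.inv(c["world_to_cam"])
    return M[:3,3], d@M[:3,:3].T
def atz(c,px,z):
    o,d=ray(c,px); return o+d*((z-o[2])/d[:,2])[:,None]
def atdepth(c,px):
    px=np.array(px).reshape(-1,2); o,d=ray(c,px)
    return o+d*c["range_z"][px[:,1].astype(int),px[:,0].astype(int)][:,None]
def save(c,n): cv2.imwrite(f"pics/{n}.png",c["color"][:,:,::-1])
E
python3 - <<'E'
from h import *
np.set_printoptions(precision=4,suppress=True)
for n in("top","side"):
    c=bot.camera(n); save(c,n+"0"); print(n,np.linalg.inv(c["world_to_cam"])[:3,3],c["fov_y"],c["dist_coeffs"])
    for t,z in(("plate_grip",.054),("spare_grip",.054),("holder",0),("holder_entry",.016)):
        for r in bot.pinpoint(c,t)[:4]:
            print(t,r["conf"],np.round(r["pixel"]),atz(c,[r["pixel"]],z)[0])
print(bot.get_obs())
E
```

```text
top [ 0.3972 -0.1607  0.9082] 57.19368097316015 [-0.0326  0.      0.      0.      0.    ]
plate_grip 0.89 [386. 175.] [ 0.5562 -0.3512  0.054 ]
plate_grip 0.76 [330. 161.] [ 0.5929 -0.2185  0.054 ]
plate_grip 0.76 [400. 234.] [ 0.4161 -0.3757  0.054 ]
spare_grip 0.97 [341. 241.] [ 0.4033 -0.2369  0.054 ]
holder 0.76 [251. 170.] [ 0.587  -0.0222  0.    ]
holder_entry 0.57 [232. 158.] [0.6161 0.0238 0.016 ]
side [ 0.4709 -0.8202  0.635 ] 54.754766764763986 [-0.0628  0.      0.      0.      0.    ]
plate_grip 0.77 [268. 285.] [ 0.4084 -0.3724  0.054 ]
plate_grip 0.63 [351. 267.] [ 0.5676 -0.348   0.054 ]
plate_grip 0.57 [354. 221.] [ 0.5943 -0.2242  0.054 ]
spare_grip 0.83 [265. 234.] [ 0.4007 -0.2379  0.054 ]
holder 0.95 [340. 182.] [ 0.5921 -0.0123  0.    ]
holder_entry 0.57 [348. 166.] [0.6221 0.0331 0.016 ]
{'time': 0.5, 'q': array([-76.3743,   4.9789,  10.0771,  95.0977,  -0.0003,  90.0005]), 'qd': array([ 0.0166,  0.1189,  0.0038, -0.0262,  0.0104, -0.0397]), 'joint_efforts': array([  0.0013, -51.9649,  46.4542,   0.0019,   0.0001,  -0.    ]), 'ee_pos': array([ 0.1296, -0.5345,  0.2313]), 'tcp_rot': array([179.9996,   0.0003,  13.6253]), 'wrist_force': array([-0.2521, -0.412 ,  0.1128]), 'torque': array([-0.0208,  0.0104, -0.0005]), 'grasp_force': 0.0, 'opening': 0.0856791798689087}
```

```bash
python3 - <<'E'
import cv2
a=cv2.imread("pics/top0.png")[90:290,190:450]; cv2.imwrite("pics/top0c.png",cv2.resize(a,None,fx=3,fy=3,interpolation=cv2.INTER_CUBIC)[:600,:800])
E
```

```text
(no output)
```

View pics/top0c.png

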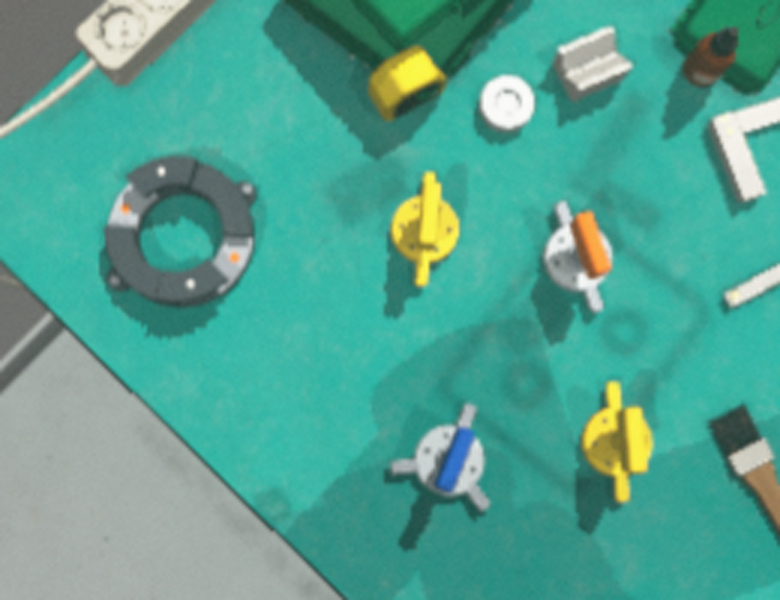

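View pics/side0.png

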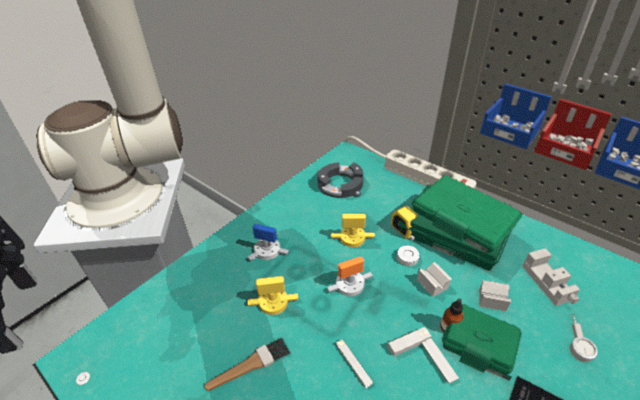

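Top view: orange-handled two-lug plate at about (387,172), yellow look-alikes at (333,163) and (400,235), and the blue three-lug plate at (341,241). Only the one at (387,172) has an orange bar on a grey two-lug disc, and the enlarged crop confirms it. The holder ring is at (250,167), with orange dots at (232,159) and (268,176) and white dots at (244,147) and (253,185).

```bash
cat >> h.py <<'E'
def orange(c): 
    h=cv2.cvtColor(c["color"],cv2.COLOR_RGB2HSV); return (h[...,0]>3)&(h[...,0]<16)&(h[...,1]>150)&(h[...,2]>110)
def cloud(c,m):
    v,u=np.nonzero(m&(c["range_z"]>0)); return atdepth(c,np.c_[u,v]),np.c_[u,v]
E
python3 - <<'E'
from h import *
np.set_printoptions(precision=4,suppress=True)
for n in("top","side"):
    c=bot.camera(n); m=orange(c)
    nl,l,st,ce=cv2.connectedComponentsWithStats(m.astype(np.uint8))
    for i in range(1,nl):
        if st[i,4]<3: continue
        P,_=cloud(c,l==i); print(n,st[i],ce[i],"med",np.median(P,0))
        if st[i,4]>60:
            zt=np.percentile(P[:,2],90); T=P[P[:,2]>zt-.006]
            r=cv2.minAreaRect((T[:,:2]*1000).astype(np.float32)); e=np.linalg.eigh(np.cov(T[:,:2].T))[1][:,1]
            print(" top z",zt,"rect",r,"pca yaw",np.degrees(np.arctan2(e[1],e[0])), T.mean(0))
    # white dots / grey region in holder
    P,px=cloud(c,np.ones((400,640),bool))
    s=(np.hypot(P[:,0]-.59,P[:,1]+.018)<.09)&(P[:,2]>.018)&(P[:,2]<.05)
    r=cv2.minEnclosingCircle((P[s,:2]*1000).astype(np.float32)); print("ring enclosing",r)
    s2=s&(P[:,2]>.03); 
    hsv=cv2.cvtColor(c["color"],cv2.COLOR_RGB2HSV)
    w=np.zeros((400,640),bool)
    for (u,v) in px[s]:
        if hsv[v,u,2]>150 and hsv[v,u,1]<60: w[v,u]=1
    nl,l,st,ce=cv2.connectedComponentsWithStats(w.astype(np.uint8))
    for i in range(1,nl): print(" white",st[i,4],ce[i],atz(c,[ce[i]],.037)[0],np.median(cloud(c,l==i)[0],0))
E
```

```text
top [382 161  11  21  57] [385.5088 171.6842] med [ 0.562  -0.3454  0.0697]
top [504 198  25  11 110] [516.3636 202.8818] med [ 0.4862 -0.6869  0.0139]
 top z 0.016087486512696203 rect ((486.08062744140625, -684.17041015625), (11.859956741333008, 64.51970672607422), 14.86699390411377) pca yaw 104.9335650690855 [ 0.4866 -0.6853  0.014 ]
ring enclosing ((592.434814453125, -21.112337112426758), 60.6012077331543)
 white 7 [243.4286 146.7143] [ 0.6381 -0.0086  0.037 ] [ 0.637  -0.0079  0.0385]
 white 1 [233. 153.] [0.6229 0.0166 0.037 ] [0.6278 0.0205 0.0181]
 white 6 [229. 157.] [0.6131 0.0262 0.037 ] [0.6177 0.0301 0.019 ]
 white 2 [228.  161.5] [0.602  0.0286 0.037 ] [0.6061 0.0323 0.0197]
 white 6 [231.6667 161.5   ] [0.6018 0.0197 0.037 ] [0.6059 0.0239 0.0189]
 white 1 [226. 163.] [0.5984 0.0333 0.037 ] [0.6028 0.0376 0.0181]
 white 2 [232.5 165. ] [0.5931 0.0176 0.037 ] [0.5953 0.0196 0.0272]
 white 3 [262.6667 174.    ] [ 0.5693 -0.0552  0.037 ] [ 0.5727 -0.0538  0.0188]
 white 1 [265. 173.] [ 0.5716 -0.0608  0.037 ] [ 0.5753 -0.0586  0.0183]
 white 2 [268.5 173.5] [ 0.5702 -0.069
[... 1571 characters left out ...]
 0.037 ] [0.6021 0.0138 0.0182]
 white 5 [322.2 175.6] [ 0.5441 -0.0294  0.037 ] [ 0.5438 -0.0296  0.0365]
 white 1 [328. 185.] [ 0.5544 -0.0698  0.037 ] [ 0.5567 -0.0498  0.021 ]
 white 1 [331. 186.] [ 0.5614 -0.0747  0.037 ] [ 0.564  -0.0525  0.0192]
 white 1 [333. 186.] [ 0.5663 -0.0753  0.037 ] [ 0.5692 -0.0523  0.0185]
 white 3 [337.3333 187.6667] [ 0.5761 -0.0832  0.037 ] [ 0.5788 -0.0616  0.0185]
 white 2 [324.5 188. ] [ 0.5445 -0.0806  0.037 ] [ 0.5467 -0.0583  0.0189]
 white 3 [331. 189.] [ 0.5599 -0.0865  0.037 ] [ 0.5626 -0.0644  0.019 ]
 white 1 [335. 188.] [ 0.5702 -0.0838  0.037 ] [ 0.5733 -0.0607  0.0182]
 white 1 [337. 192.] [ 0.573  -0.0998  0.037 ] [ 0.5761 -0.0778  0.0188]
```

```bash
python3 - <<'E'
from h import *
np.set_printoptions(precision=4,suppress=True)
c=bot.camera("top")
hsv=cv2.cvtColor(c["color"],cv2.COLOR_RGB2HSV).astype(int)
rel=(hsv[...,0]<20)&(hsv[...,1]>70)&(hsv[...,2]>90)
m=rel.copy(); m[:,:375]=0;m[:,398:]=0;m[:155]=0;m[190:]=0
P,px=cloud(c,m); print(len(P)); s=P[:,2]>.062
A=atz(c,px[s],.071); e=np.linalg.eigh(np.cov(A[:,:2].T))[1][:,1]; print("handle top",A.mean(0),np.degrees(np.arctan(e[1]/e[0])),cv2.minAreaRect((A[:,:2]*1000).astype(np.float32)))
# plate grey lugs: points at z .006-.03 near
P,px=cloud(c,np.ones((400,640),bool))
s=(np.hypot(P[:,0]-.563,P[:,1]+.3515)<.065)&(P[:,2]>.008)&(P[:,2]<.02)
B=P[s]; r=np.hypot(B[:,0]-.563,B[:,1]+.3515)
for lo in (0.034,):
    L=B[r>lo]; a=np.degrees(np.arctan2(L[:,1]+.3515,L[:,0]-.563)); print(np.sort(a).round(0)); 
    hi=L[L[:,0]>.563].mean(0); lo_=L[L[:,0]<.563].mean(0); d=hi-lo_; print("lugs",(hi+lo_)/2,np.degrees(np.arctan2(d[1],d[0])))
    E=L
# orange dots
for (u,v) in((232,160),(268,176)):
    m=np.zeros_like(rel); m[v-5:v+6,u-5:u+6]=rel[v-5:v+6,u-5:u+6]
    w=(np.clip(hsv[...,1]-60,0,None)*m); yy,xx=np.nonzero(m)
    q=np.average(np.c_[xx,yy],axis=0,weights=w[yy,xx]+1e-6); p=atz(c,[q],.016)[0]; d=p[:2]-[.5917,-.0205]
    print("dot",q,p,np.hypot(*d),np.degrees(np.arctan2(d[1],d[0])))
# height map vs angle in ring
s=(np.hypot(P[:,0]-.5917,P[:,1]+.0205)<.056)&(np.hypot(P[:,0]-.5917,P[:,1]+.0205)>.042)
a=np.degrees(np.arctan2(P[s,1]+.0205,P[s,0]-.5917)); z=P[s,2]
for k in range(-180,180,6):
    t=(a>=k)&(a<k+6); print(k+3,(np.median(z[t])*1000).round(0) if t.any() else None,end="; ")
for t in("plate_grip","holder","holder_entry"):
    for cc in (c,):
        r=bot.trace(cc,t); print(t,[(x["conf"],x["box"]) for x in r][:3])
E
```

```text
178
handle top [ 0.5636 -0.3498  0.071 ] 16.82535497042858 ((564.2807006835938, -349.5811767578125), (49.21247863769531, 15.346857070922852), 17.26878547668457)
[-172. -170. -168. -168. -168. -167. -167. -167. -165. -164. -164. -163.
 -161. -161. -161. -159. -159. -158. -158. -155.    9.   11.   11.   11.
   13.   13.   14.   14.   15.   15.   16.   16.   17.   17.   18.   18.
   18.   19.   19.   20.   21.   21.   21.   22.   23.   23.   23.]
lugs [ 0.5645 -0.3508  0.0136] 16.640475657566437
dot [231.4081 158.9826] [0.6131 0.0247 0.016 ] 0.050055602357433705 64.63546317634317
dot [267.7609 175.3083] [ 0.5698 -0.0652  0.016 ] 0.04971643874940441 -116.08728596772733
-177 38.0; -171 36.0; -165 38.0; -159 38.0; -153 38.0; -147 38.0; -141 38.0; -135 37.0; -129 17.0; -123 17.0; -117 17.0; -111 18.0; -105 16.0; -99 17.0; -93 27.0; -87 28.0; -81 28.0; -75 28.0; -69 28.0; -63 28.0; -57 28.0; -51 28.0; -45 28.0; -39 28.0; -33 28.0; -27 27.0; -21 27.0; -15 36.0; -9 38.0; -3 37.0; 3 38.0; 9 38.0; 15 38.0; 21 38.0; 27 38.0; 33 37.0; 39 39.0; 45 18.0; 51 17.0; 57 17.0; 63 17.0; 69 17.0; 75 17.0; 81 18.0; 87 28.0; 93 28.0; 99 28.0; 105 28.0; 111 29.0; 117 28.0; 123 29.0; 129 27.0; 135 28.0; 141 28.0; 147 27.0; 153 27.0; 159 28.0; 165 38.0; 171 38.0; 177 37.0; plate_grip [(0.9, [371.6, 159.8, 395.6, 196.2]), (0.83, [318.2, 147.1, 342.9, 184.0])]
holder [(0.6, [224.9, 138.7, 276.2, 194.7])]
holder_entry [(0.85, [226.7, 141.8, 275.9, 193.0])]
```

Call:
play_rows:
  targets:
    - {"linear": [43.4, 18.4, -8], "delta_rot": [0, 0, 0.059], "grip": 0}
    - {"linear": [43.4, 18.4, -8], "delta_rot": [0, 0, 0.059], "grip": 0}
    - {"linear": [43.4, 18.4, -8], "delta_rot": [0, 0, 0.059], "grip": 0}
    - {"linear": [43.4, 18.4, -8], "delta_rot": [0, 0, 0.059], "grip": 0}
    - {"linear": [43.4, 18.4, -8], "delta_rot": [0, 0, 0.059], "grip": 0}
    - {"linear": [43.4, 18.4, -8], "delta_rot": [0, 0, 0.059], "grip": 0}
    - {"linear": [43.4, 18.4, -8], "delta_rot": [0, 0, 0.059], "grip": 0}
    - {"linear": [43.4, 18.4, -8], "delta_rot": [0, 0, 0.059], "grip": 0}
    - {"linear": [43.4, 18.4, -8], "delta_rot": [0, 0, 0.059], "grip": 0}
    - {"linear": [43.4, 18.4, -8], "delta_rot": [0, 0, 0.059], "grip": 0}
  force: 60

```text
time: 1.8
ee_pos: [0.5663, -0.3483, 0.1499]
tcp_rot: [-179.9, 0.0, 17.1]
wrist_force: [0.0, -0.8, -0.2]
opening: 0.0854
grasp_force: 0.0
```

Call:
play_rows:
  targets:
    - {"linear": [0, 0, 0], "delta_rot": [0, 0, 0], "grip": 0}
    - {"linear": [0, 0, 0], "delta_rot": [0, 0, 0], "grip": 0}
    - {"linear": [0, 0, 0], "delta_rot": [0, 0, 0], "grip": 0}

```text
time: 2.1
ee_pos: [0.5629, -0.3511, 0.1516]
tcp_rot: [180.0, 0.0, 17.0]
wrist_force: [-1.5, -0.2, 0.5]
opening: 0.0857
grasp_force: 0.0
```

Call:
play_rows:
  targets:
    - {"linear": [0.1, 0.1, -4], "delta_rot": [0, 0, 0], "grip": 0}
    - {"linear": [0.1, 0.1, -7], "delta_rot": [0, 0, 0], "grip": 0}
    - {"linear": [0.1, 0.1, -9], "delta_rot": [0, 0, 0], "grip": 0}
    - {"linear": [0.1, 0.1, -10.5], "delta_rot": [0, 0, 0], "grip": 0}
    - {"linear": [0.1, 0.1, -11.1], "delta_rot": [0, 0, 0], "grip": 0}
    - {"linear": [0.1, 0.1, -11.1], "delta_rot": [0, 0, 0], "grip": 0}
    - {"linear": [0.1, 0.1, -11.1], "delta_rot": [0, 0, 0], "grip": 0}

```text
time: 2.8
ee_pos: [0.5649, -0.35, 0.0417]
tcp_rot: [179.9, -0.1, 17.0]
wrist_force: [0.0, 0.1, 1.1]
opening: 0.0851
grasp_force: 0.0
```

Call:
play_rows:
  targets:
    - {"linear": [0, 0, 0], "delta_rot": [0, 0, 0], "grip": 150}
    - {"linear": [0, 0, 0], "delta_rot": [0, 0, 0], "grip": 255}
    - {"linear": [0, 0, 0], "delta_rot": [0, 0, 0], "grip": 255}
    - {"linear": [0, 0, 0], "delta_rot": [0, 0, 0], "grip": 255}
    - {"linear": [0, 0, 0], "delta_rot": [0, 0, 0], "grip": 255}
    - {"linear": [0, 0, 0], "delta_rot": [0, 0, 0], "grip": 255}
    - {"linear": [0, 0, 0], "delta_rot": [0, 0, 0], "grip": 255}
    - {"linear": [0, 0, 0], "delta_rot": [0, 0, 0], "grip": 255}
    - {"linear": [0, 0, 0], "delta_rot": [0, 0, 0], "grip": 255}
    - {"linear": [0, 0, 0], "delta_rot": [0, 0, 0], "grip": 255}

```text
time: 3.8
ee_pos: [0.5646, -0.3496, 0.0402]
tcp_rot: [180.0, 0.0, 17.0]
wrist_force: [0.2, -1.3, -0.7]
opening: 0.0129
grasp_force: 61.8
```

Call:
play_rows:
  targets:
    - {"linear": [0, 0, 2], "delta_rot": [0, 0, 0], "grip": 255}
    - {"linear": [0, 0, 5], "delta_rot": [0, 0, 0], "grip": 255}
    - {"linear": [0, 0, 9], "delta_rot": [0, 0, 0], "grip": 255}
    - {"linear": [0, 0, 13], "delta_rot": [0, 0, 0], "grip": 255}
    - {"linear": [0, 0, 15], "delta_rot": [0, 0, 0], "grip": 255}
    - {"linear": [0, 0, 15], "delta_rot": [0, 0, 0], "grip": 255}
    - {"linear": [0, 0, 15], "delta_rot": [0, 0, 0], "grip": 255}

```text
time: 4.5
ee_pos: [0.5645, -0.3494, 0.1889]
tcp_rot: [-179.9, 0.0, 17.0]
wrist_force: [0.4, 1.1, -3.9]
opening: 0.0132
grasp_force: 61.3
```

Call:
play_rows:
  targets:
    - {"linear": [0.3, 3, 0], "delta_rot": [0, 0, 0.08], "grip": 255}
    - {"linear": [0.6, 7, 0], "delta_rot": [0, 0, 0.2], "grip": 255}
    - {"linear": [1, 11, 0], "delta_rot": [0, 0, 0.3], "grip": 255}
    - {"linear": [1.3, 15, 0], "delta_rot": [0, 0, 0.4], "grip": 255}
    - {"linear": [1.6, 19, 0], "delta_rot": [0, 0, 0.5], "grip": 255}
    - {"linear": [1.9, 23, 0], "delta_rot": [0, 0, 0.6], "grip": 255}
    - {"linear": [2.3, 27, 0], "delta_rot": [0, 0, 0.7], "grip": 255}
    - {"linear": [2.5, 31, 0], "delta_rot": [0, 0, 0.78], "grip": 255}
    - {"linear": [2.7, 32.9, 0], "delta_rot": [0, 0, 0.826], "grip": 255}
    - {"linear": [2.7, 32.9, 0], "delta_rot": [0, 0, 0.826], "grip": 255}

```text
time: 5.5
ee_pos: [0.5907, -0.0179, 0.1875]
tcp_rot: [-179.8, 0.1, 64.6]
wrist_force: [0.2, -0.2, -3.1]
opening: 0.0128
grasp_force: 61.4
```

Call:
play_rows:
  targets:
    - {"linear": [0, 0, -4], "delta_rot": [0, 0, 0], "grip": 255}
    - {"linear": [0, 0, -7], "delta_rot": [0, 0, 0], "grip": 255}
    - {"linear": [0, 0, -7], "delta_rot": [0, 0, 0], "grip": 255}
    - {"linear": [0, 0, -7], "delta_rot": [0, 0, 0], "grip": 255}
    - {"linear": [0, 0, -7], "delta_rot": [0, 0, 0], "grip": 255}

```text
time: 6.0
ee_pos: [0.5922, -0.021, 0.1218]
tcp_rot: [179.9, -0.0, 64.3]
wrist_force: [0.3, 0.5, -3.0]
opening: 0.0131
grasp_force: 61.4
```

```bash
python3 - <<'E'
from h import *
np.set_printoptions(precision=4,suppress=True)
o=bot.get_obs(); print(o["ee_pos"],o["tcp_rot"],o["q"],o["wrist_force"])
h=[]
for n in("top","side"):
    c=bot.camera(n)
    u,v=(170,80) if n=="top" else (250,80)
    h.append(cv2.resize(c["color"][v:v+150,u:u+200,::-1],(400,300),interpolation=cv2.INTER_CUBIC))
    # grey disc/lug points just around the plate
    P,px=cloud(c,np.ones((400,640),bool)); p=o["ee_pos"]
    m=orange(c); m=m&(c["range_z"]>0); Q,_=cloud(c,m); s=np.hypot(Q[:,0]-p[0],Q[:,1]-p[1])<.06
    print(n,s.sum(),Q[s].mean(0) if s.any() else 0, Q[s].min(0),Q[s].max(0))
    r=np.hypot(P[:,0]-p[0],P[:,1]-p[1]); s=(r<.055)&(P[:,2]>p[2]-.05)&(P[:,2]<p[2]-.012)
    L=P[s]; rl=r[s]; k=rl>.032; print(s.sum(),k.sum())
    for sg in(1,-1):
        e=np.array([np.cos(np.radians(64.3)),np.sin(np.radians(64.3))])*sg
        t=L[k][(L[k][:,:2]-p[:2])@e>.02]
        if len(t): print("lug",len(t),t.mean(0),t.mean(0)-p,"max reach",((t[:,:2]-p[:2])@e).max(),"ang",np.degrees(np.arctan2(*(sg*(t.mean(0)-p)[[1,0]]))))
cv2.imwrite("pics/a.png",np.hstack(h))
E
```

```text
[ 0.5922 -0.021   0.1218] [179.9032  -0.0394  64.2834] [ -2.0296   9.8937   3.41    83.4118  -0.0028 113.687 ] [ 0.3285  0.5241 -3.0021]
top 58 [ 0.5833 -0.0376  0.1448] [ 0.5679 -0.0659  0.0162] [ 0.5922 -0.0262  0.1558]
254 35
lug 35 [ 0.576  -0.0573  0.0952] [-0.0162 -0.0363 -0.0266] max reach 0.0477190269834902 ang 66.01622633769612
side 111 [ 0.5872 -0.0359  0.1445] [ 0.5774 -0.0464  0.1137] [ 0.5974 -0.0024  0.1728]
305 34
lug 7 [0.6115 0.0111 0.0955] [ 0.0193  0.0321 -0.0264] max reach 0.04089417099907908 ang 58.96124710599329
lug 27 [ 0.5747 -0.0583  0.0944] [-0.0175 -0.0373 -0.0274] max reach 0.04905966250326887 ang 64.86494732537298
```

View pics/a.png

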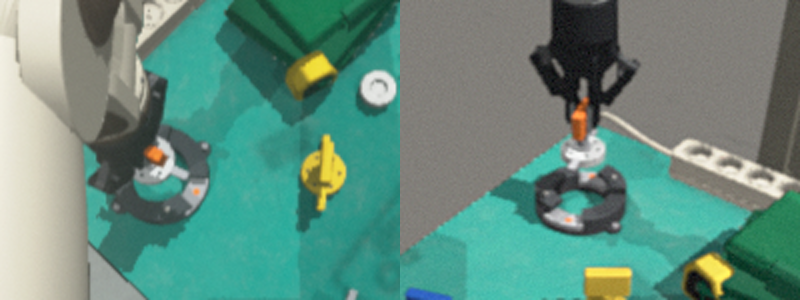

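The pictures show the plate held level just above the ring at about (157,160) on the left and (580,150) on the right, with its lugs over the entry gaps. Next I lower it.

Call:
play_rows:
  targets:
    - {"linear": [0, 0.1, -2], "delta_rot": [0, 0, 0], "grip": 255}
    - {"linear": [0, 0.1, -4], "delta_rot": [0, 0, 0], "grip": 255}
    - {"linear": [0, 0.1, -5], "delta_rot": [0, 0, 0], "grip": 255}
    - {"linear": [0, 0.1, -6], "delta_rot": [0, 0, 0], "grip": 255}
    - {"linear": [0, 0.1, -6.6], "delta_rot": [0, 0, 0], "grip": 255}
    - {"linear": [0, 0.1, -6.8], "delta_rot": [0, 0, 0], "grip": 255}
    - {"linear": [0, 0.1, -6.8], "delta_rot": [0, 0, 0], "grip": 255}

```text
time: 6.8
ee_pos: [0.5917, -0.0195, 0.0526]
tcp_rot: [180.0, -0.0, 64.3]
wrist_force: [0.0, 0.5, -2.1]
opening: 0.0135
grasp_force: 61.3
```

Call:
play_rows:
  targets:
    - {"linear": [0, 0, -0.1], "delta_rot": [0, 0, 0], "grip": 255}
    - {"linear": [0, 0, -0.1], "delta_rot": [0, 0, 0], "grip": 255}
    - {"linear": [0, 0, -0.1], "delta_rot": [0, 0, 0], "grip": 255}

```text
time: 7.1
ee_pos: [0.5917, -0.0195, 0.0516]
tcp_rot: [180.0, -0.0, 64.3]
wrist_force: [0.2, 0.3, -2.5]
opening: 0.0132
grasp_force: 61.3
```

Call:
play_rows:
  targets:
    - {"linear": [0, -0.1, 0], "delta_rot": [0, 0, -0.08], "grip": 255}
    - {"linear": [0, -0.1, 0], "delta_rot": [0, 0, -0.18], "grip": 255}
    - {"linear": [0, -0.1, 0], "delta_rot": [0, 0, -0.28], "grip": 255}
    - {"linear": [0, -0.1, 0], "delta_rot": [0, 0, -0.38], "grip": 255}
    - {"linear": [0, -0.1, 0], "delta_rot": [0, 0, -0.48], "grip": 255}
    - {"linear": [0, -0.1, 0], "delta_rot": [0, 0, -0.58], "grip": 255}
    - {"linear": [0, -0.1, 0], "delta_rot": [0, 0, -0.68], "grip": 255}
    - {"linear": [0, -0.1, 0], "delta_rot": [0, 0, -0.78], "grip": 255}
    - {"linear": [0, -0.1, 0], "delta_rot": [0, 0, -0.85], "grip": 255}
    - {"linear": [0, -0.1, 0], "delta_rot": [0, 0, -0.873], "grip": 255}

```text
time: 8.1
ee_pos: [0.5917, -0.0205, 0.0515]
tcp_rot: [180.0, -0.0, 14.2]
wrist_force: [-1.9, 0.6, -2.0]
opening: 0.0129
grasp_force: 61.5
```

Call:
play_rows:
  targets:
    - {"linear": [0, 0, 0], "delta_rot": [0, 0, 0], "grip": 255}
    - {"linear": [0, 0, -0.2], "delta_rot": [0, 0, 0], "grip": 255}
    - {"linear": [0, 0, -0.4], "delta_rot": [0, 0, 0], "grip": 255}
    - {"linear": [0, 0, -0.4], "delta_rot": [0, 0, 0], "grip": 255}

```text
time: 8.5
ee_pos: [0.5913, -0.0205, 0.0468]
tcp_rot: [-180.0, 0.0, 14.3]
wrist_force: [-0.1, 0.2, -3.7]
opening: 0.0134
grasp_force: 61.5
```

Call:
play_rows:
  targets:
    - {"linear": [0, 0, -0.2], "delta_rot": [0, 0, 0], "grip": 255}
    - {"linear": [0, 0, -0.4], "delta_rot": [0, 0, 0], "grip": 255}
    - {"linear": [0, 0, -0.4], "delta_rot": [0, 0, 0], "grip": 255}
    - {"linear": [0, 0, -0.4], "delta_rot": [0, 0, 0], "grip": 255}

```text
time: 8.9
ee_pos: [0.5915, -0.0205, 0.0432]
tcp_rot: [-180.0, 0.0, 14.3]
wrist_force: [1.0, -0.7, -4.2]
opening: 0.0132
grasp_force: 61.5
```

Call:
play_rows:
  targets:
    - {"linear": [0, 0, 0], "delta_rot": [0, 0, 0], "grip": 200}
    - {"linear": [0, 0, 0], "delta_rot": [0, 0, 0], "grip": 160}
    - {"linear": [0, 0, 0], "delta_rot": [0, 0, 0], "grip": 120}
    - {"linear": [0, 0, 0], "delta_rot": [0, 0, 0], "grip": 80}
    - {"linear": [0, 0, 0], "delta_rot": [0, 0, 0], "grip": 80}
    - {"linear": [0, 0, 0], "delta_rot": [0, 0, 0], "grip": 80}
    - {"linear": [0, 0, 0], "delta_rot": [0, 0, 0], "grip": 80}

```text
time: 9.6
ee_pos: [0.5916, -0.0205, 0.0433]
tcp_rot: [-180.0, 0.0, 14.3]
wrist_force: [-0.0, -0.7, 0.9]
opening: 0.0585
grasp_force: 0.0
```

Call:
play_rows:
  targets:
    - {"linear": [0, 0, 2], "delta_rot": [0, 0, 0], "grip": 80}
    - {"linear": [0, 0, 5], "delta_rot": [0, 0, 0], "grip": 80}
    - {"linear": [0, 0, 9], "delta_rot": [0, 0, 0], "grip": 80}
    - {"linear": [0, 0, 13], "delta_rot": [0, 0, 0], "grip": 80}
    - {"linear": [-4, 0, 16], "delta_rot": [0, 0, 0], "grip": 80}
    - {"linear": [-8, 0, 18], "delta_rot": [0, 0, 0], "grip": 80}
    - {"linear": [-12, 0, 18], "delta_rot": [0, 0, 0], "grip": 80}
    - {"linear": [-16, 0, 18], "delta_rot": [0, 0, 0], "grip": 80}
    - {"linear": [-20, 0, 18], "delta_rot": [0, 0, 0], "grip": 80}
    - {"linear": [-20, 0, 18], "delta_rot": [0, 0, 0], "grip": 80}

```text
time: 10.6
ee_pos: [0.3883, -0.0205, 0.2245]
tcp_rot: [180.0, -0.1, 14.3]
wrist_force: [1.4, 0.3, 0.6]
opening: 0.059
grasp_force: 0.0
```

```bash
python3 - <<'E'
from h import *
np.set_printoptions(precision=4,suppress=True)
h=[]
for n in("top","side"):
    c=bot.camera(n)
    u,v=(170,80) if n=="top" else (250,80)
    h.append(cv2.resize(c["color"][v:v+150,u:u+200,::-1],(400,300),interpolation=cv2.INTER_CUBIC))
    m=orange(c); Q,_=cloud(c,m); s=(np.hypot(Q[:,0]-.5915,Q[:,1]+.0205)<.04)&(Q[:,2]>.035)
    if s.sum()<5: print(n,"hidden");continue
    Q=Q[s]; zt=np.percentile(Q[:,2],90); T=Q[Q[:,2]>zt-.006]; e=np.linalg.eigh(np.cov(T[:,:2].T))[1][:,1]
    print(n,s.sum(),"top z",zt,T.mean(0),np.degrees(np.arctan(e[1]/e[0])))
    print([ (r["conf"],atz(c,[r["pixel"]],.056)[0]) for r in bot.pinpoint(c,"plate_grip")[:3]],[atz(c,[r["pixel"]],.054)[0] for r in bot.pinpoint(c,"spare_grip")[:1]])
cv2.imwrite("pics/b.png",np.hstack(h))
E
```

```text
top 99 top z 0.07535090688473697 [ 0.5924 -0.0202  0.0734] 14.197527558895189
[(0.93, array([ 0.5913, -0.2262,  0.056 ])), (0.77, array([ 0.5896, -0.0165,  0.056 ])), (0.69, array([ 0.4126, -0.3764,  0.056 ]))] []
side 202 top z 0.0723185497534419 [ 0.5903 -0.0246  0.071 ] 13.927130417429632
[(0.96, array([ 0.5945, -0.2292,  0.056 ])), (0.93, array([ 0.5945, -0.0141,  0.056 ])), (0.56, array([ 0.4113, -0.3743,  0.056 ]))] [array([ 0.3986, -0.237 ,  0.054 ])]
```

View pics/b.png

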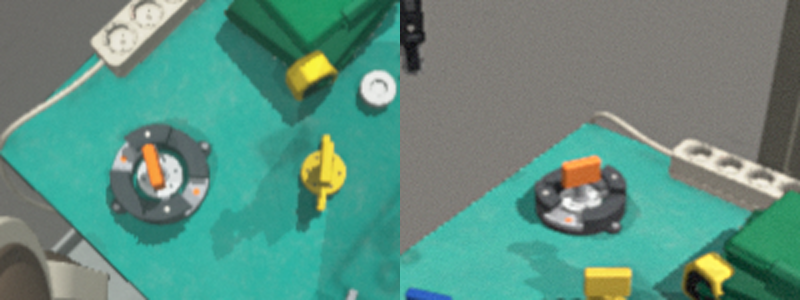

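The plate sits level in the ring, at (152,167) in the left picture and (581,172) in the right. Its bar is in line with the white dots (yaw 14°), the bar top is at about 73 mm so its centre is about 56 mm up, and the arm is clear. I'm handing the job in.

```bash
python3 -c "
from workcell import bot
print(bot.job_done())"
```

```text
the job is handed in; nothing more can be done
None
```

The orange-handled plate hangs level in the holder, turned into the locking notches and released; I handed the job in at about 11 s, with the blue-handled plate never approached, and no verdict was returned.

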